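Nest the meal covers upside down on the tray

ROBOT

A 7-joint arm with a two-finger parallel gripper is mounted at the origin on the work surface. World frame = base frame: x ahead of the robot, y to its left, z up, the work surface at z = 0. Lengths are in m, angles in rad, forces in N, time in s.
With the tool pointing down it reaches from about 0.425 to 1.025 m from the base axis. Payload 3.6 kg.
Tool frame: the origin (TCP) lies at the very end of the fingers, on their centre line; the grasp point (between the pads) lies 19 mm behind it; z points along the fingers, y is the line along which they close (so a half turn about z gives the same grasp; the last joint's range is limited). The gripper opens to 85 mm and grips with 20 to 120 N. Pads are 22 mm wide; open, the fingers measure 114 mm over their backs; the gripper's body (76 mm by 85 mm) begins 54 mm behind the grasp point. The pads swing forward as they close: fully open they stand 13 mm farther back than shut.
Start: joints at [1.032, 0.591, 0.048, 1.609, -0.033, 0.943, -0.034], TCP at [0.313, -0.654, 0.231] pointing down, gripper open.
Joint ranges: [-2.69, 2.69], [-0.47, 2.24], [-1.27, 1.36], [0.19, 2.51], [-1.53, 4.68], [0.08, 2.07], [-3.09, 3.09]. Speed limits (rad/s): [2.57, 2.57, 3.14, 3.14, 3.14, 3.14, 3.14].

INTERFACE

Orientations are given as a rotation vector (axis times angle).
In Python, from plant import sense, grab_frame, camera_model, hand_in, outline_of, pinpoint gives the robot as it stands.
- The arm moves only by the tool apply_moves, never from a script. Its argument "deltas" is a list of rows, each an object of numbers: "dx", "dy", "dz": the shift along the tool's x, y, z in mm; "spin": the turn about the tool's z in degrees. In form: [{"dx": .., "dy": .., "dz": .., "spin": ..}, ...]. A call has 1 to 10 rows; each row shifts and turns the commanded pose from where the row before left it, along the tool's axes as they then stand; what a row does not reach is not made up. A row lasts 1/12 s, in which the tool goes at most 41.7 mm and 7.16 degrees, less where a joint would pass 70% of its speed; a pose out of reach is approached as far as the arm can. A call is refused whole if a number of a shift passes 41.7 or a number of a turn 7.16, either way. A call with a gripper value outside its range is refused whole. "claw" is the opening, from -1 (shut) to 1 (fully open), set as the call begins (left out, the last holds). The fingers move at their own pace and stop on an object; "grip_force" is the grip in N (left out, the last holds). Time passes only in rows, so rows that do not move let the fingers close. It gives the time, the measured TCP pose, the force, the opening and the grip force at its end, in the units of the state.
- sense(): the state, without advancing time (a new reading comes with each control period).
- grab_frame(name): name is "scene" or "side" or "wrist"; returns (picture, depth): 384x512x3 uint8, red, green, blue; 384x512 float32, m along the optical axis (not along the pixel's ray), 0 where there is no reading.
- camera_model(name): a dict with "camera_matrix" (3x3 intrinsics, pixels), "pose" (4x4, takes a point from camera to world coordinates). Camera axes: x right, y up, looking along -z (the intrinsics and any distortion apply to the point x, -y, -z); pixel columns grow to the right and rows downward; lengths in m; the calibration is good to about 2 mm. A picture is of the moment at which its call begins: read the wrist's pose just before it. camera_model takes no time and is no camera call; for the wrist camera it gives the pose at the moment of the call.
- hand_in(): hands the job in; it is judged then, once.
Trained networks look in the newest picture that a camera, given by its name, has taken for a name from the list of things; names that differ only in an ending like _2 or _b are one class to them, and where a whole thing is asked for, a point or a joint stands for the part that bears it (a point fixed in the world has none). Each returns a list of dicts, best first, with "score" (0 to 1); they miss things now and then, are a little off and sometimes report something else, mostly with a low value. They report only what shows in the picture. A call takes as long as a camera call. They do not tell look-alikes from the thing itself.
- outline_of(camera, thing): "pixels" (384x512 bool, what is visible of it).
- pinpoint(camera, thing): "point" ([x, y, z] in m, in world coordinates, good to about 4 mm: a listed point, or the origin of a listed thing).
The state is a dict: "t": time; "joint_positions": joint angles; "joint_vel": joint speeds; "joint_efforts": joint torques, N m; "eef_pos": TCP position; "tcp_rot": TCP orientation; "wrist_force": force on the tool from outside, world axes, zero at the start; "wrist_torque": the same for the moment, N m; "width": finger opening in m; "finger_force": force on a finger pad.
Only numpy, scipy, OpenCV 4.12 (cv2) and the standard library are available. Lean on these libraries where they do the work, as an engineer would, in place of code of your own. Each camera call takes 0.05 s, during which the arm holds its last target. There are 200 camera calls.

TASK

Put the meal covers away: take the two domed steel covers out of their tilted holders on the wall rail and nest them, hollow side up, in the big upturned cover on the aluminium tray - the middle-sized one in the big one, the small one in the middle-sized one - each centred and sitting level right down on the bottom of the one below. Set them down gently rather than dropping them, and leave the saucer, the silicone cup and the pill box alone.

Things in the scene. Friction and masses are not known exactly. Their poses are not given: they have to be found in the camera images.
- medium_cover: Middle-sized insulated domed steel cover: 146 mm across (rim radius 73 outside, 65 inside), 58 deep, wall and crown 8 thick; top 20 mm to the rim a straight band, then domes in to a flat crown, radius 40. About 0.22 kg. Origin: centre of the crown's outside; +z along its axis out of the hollow. Starts in its holder, hollow up, axis leaning 40 degrees to the robot; uppermost rim free to pinch.
- small_cover: Small insulated domed steel cover, same make and start: 80 mm across (rim radius 40 outside, 32 inside), 50 deep, wall and crown 8 thick; top 20 mm to the rim a straight band, flat crown of radius 24. About 0.09 kg. Origin: centre of the crown's outside; +z along its axis out of the hollow (leans 40 degrees towards the robot at the start).
- large_cover: Big insulated domed steel cover, same make: 214 mm across (rim radius 107 outside, 99 inside), 62 deep, flat crown of radius 56, about 0.45 kg. It lies loose, upside down, on the tray and stays there. Origin: centre of the crown's outside (underneath); +z up out of the hollow. Inner floor 8 mm above the origin: a cover nested in it has its origin 8 mm above this one's.
- tray: Aluminium tray, 270 mm (its x) by 400 (its y), 18 high, floor and edge 4 thick, loose on the counter. Origin: centre of its underside, z up. The big cover lies about 70 mm from its centre towards -y, the silicone cup stands about 130 mm towards +y.
- medium_holder: Fixed hook-on holder of 8 mm steel wire on the wall rail, for the medium cover. Origin: on the rail's axis, 165 mm above the counter; x points into the wall. Two bars 64 mm apart slope down from it to the robot at 40 degrees for 188 mm and end in prongs standing 52 mm off the slope. Rail about 40 mm beyond the cover's top rim. Three holders hang 165 mm apart, in any order.
- small_holder: The same kind of fixed holder for the small cover: 135 mm long down the slope, bars 36 mm apart, prongs 46 mm. Origin on the rail's axis, x into the wall.
- saucer: White porcelain saucer, 132 mm across, 20 mm high, reclining in the third holder of the rail among the covers; to be left alone. Origin: centre of its foot; +z out of its upper face.
- silicone_cup: Turquoise silicone cup, 68 mm across the rim and 75 mm high, standing on the tray beside the big cover; to be left alone. Origin: centre of its underside.
- pill_box: Flat wooden pill box, 60 x 105 x 31 mm, on the counter beside the tray; to be left alone. Origin: centre of its underside.
- rail_mid (a point): Middle of the steel rail, on its axis, 165 mm above the counter; the rail runs along y; x points into the wall. The low tiled wall it is fixed to has its face 40 mm behind and is 188 mm high. 375 mm towards +y a spring clamp holds a clear bottle (66 thick, top at 236, 65 mm before the rail); 400 mm towards -y a small tube shelf holds a jar (top at 195).
Mind the look-alikes: they are no part of the job. Leave any blue or orange look-alike of the medium_cover alone.

How it is judged:
At the end, for the whole second after the job is handed in: All covers upside down, level (0.08 rad) and at rest: the big one on the tray floor (origin under 10 mm above the tray's, within 120 mm of its centre), medium in big, small in medium, each origin within 15 mm sideways of and under 12 mm above the one below (horizontal distance between medium_cover and large_cover below 0.015 m and z of medium_cover in the frame of large_cover below 0.012 m and angle between each of medium_cover, small_cover, large_cover's own z axis and vertical below 0.08 rad and linear speed of each of medium_cover, small_cover, large_cover below 0.02 m/s and horizontal distance between small_cover and medium_cover below 0.015 m and z of small_cover in the frame of medium_cover below 0.012 m and z of large_cover in the frame of tray below 0.01 m and horizontal distance between large_cover and tray below 0.12 m); the robot touches nothing.
It fails at once if the saucer is moved more than 30 mm from its place (distance of saucer from where it was at the start of the episode above 0.03 m).
It fails at once if the silicone cup is moved more than 30 mm from its place (distance of silicone_cup from where it was at the start of the episode above 0.03 m).
It fails at once if the pill box is moved more than 30 mm from its place (distance of pill_box from where it was at the start of the episode above 0.03 m).
It fails at once if the medium cover is dropped (moves faster than 0.6 m/s while the fingers do not touch it) (linear speed of medium_cover above 0.6 m/s and contact force between the fingers and medium_cover below 0.05 N).
It fails at once if the small cover is dropped (moves faster than 0.6 m/s while the fingers do not touch it) (linear speed of small_cover above 0.6 m/s and contact force between the fingers and small_cover below 0.05 N).
It also fails if it takes over 50 s, if anything falls off the work surface, if the arm or the gripper's body presses on something with over 40 N, if the wrist force passes 120 N, or if a joint passes its speed limit or range.

## Working session

There is one attempt and no reset: what is moved stays moved. The work goes in short steps, Python scripts to look and compute and a tool call to move; the robot and the scene stay as the last step left them, time stands still between calls to the robot, and variables do not carry over. Pictures are saved under pics/ and viewed, at most 10 in all, crops included, and the job is handed in when it is done.

Besides the shell and the picture viewer there is one more tool, called in YAML: its name, and indented under it one key for each argument. apply_moves: Moves the arm, as the interface text tells. Its arguments: {"type":"object","properties":{"deltas":{"type":"array"},"claw":{"type":"number"},"grip_force":{"type":"number"}},"required":["deltas"]}

```bash
ls; mkdir -p pics
cat > h.py <<'E'
import numpy as np,cv2
from plant import *
from scipy.spatial.transform import Rotation as R
def save(n,f): cv2.imwrite(f'pics/{f}.png',cv2.cvtColor(n,cv2.COLOR_RGB2BGR))
def cloud(cam,d):
    m=camera_model(cam);K=np.array(m['camera_matrix']);T=np.array(m['pose'])
    v,u=np.mgrid[0:384,0:512]
    x=(u-K[0,2])/K[0,0]*d;y=(v-K[1,2])/K[1,1]*d
    P=np.stack([x,-y,-d],-1)
    return P@T[:3,:3].T+T[:3,3]
E
python3 - <<'E'
from h import *
s=sense();print(s['t'],s['eef_pos'],s['tcp_rot'],s['width'],s['wrist_force'])
a,da=grab_frame('scene');b,db=grab_frame('side')
save(np.hstack([a,b])[:, :],'x0'); 
im=cv2.imread('pics/x0.png');cv2.imwrite('pics/x0.png',cv2.resize(im,(800,300)))
save(a,'s0');save(b,'d0')
np.savez('f0.npz',a=a,da=da,b=b,db=db)
for c in ('scene','side'):
    m=camera_model(c);print(c,np.round(np.array(m['pose']),3).tolist())
    for n in ['medium_cover','small_cover','large_cover','tray','saucer','silicone_cup','pill_box','rail_mid','medium_holder','small_holder']:
        print(n,[(round(r['score'],2),np.round(r['point'],3).tolist()) for r in pinpoint(c,n)[:3]])
print(sense()['t'])
E
```

```text
pics
0.0 [ 0.31228525 -0.6533692   0.23015135] [-3.06174097e+00 -6.94185955e-01  9.59822835e-04] 0.08534662819250675 [ 0.23279986 -0.71443306 -0.51091724]
scene [[0.371, -0.795, 0.479, 1.156], [0.929, 0.313, -0.2, -0.363], [0.009, 0.519, 0.855, 1.252], [0.0, 0.0, 0.0, 1.0]]
medium_cover [(0.94, [0.544, -0.336, 0.001]), (0.94, [0.263, -0.319, 0.005]), (0.73, [0.66, -0.148, 0.098])]
small_cover [(0.56, [0.667, 0.182, 0.11])]
large_cover [(0.74, [0.447, -0.007, 0.006])]
tray []
saucer [(0.6, [0.663, 0.016, 0.104])]
silicone_cup []
pill_box [(0.57, [0.414, -0.452, -0.002])]
rail_mid [(0.76, [0.766, 0.022, 0.166])]
medium_holder [(0.58, [0.767, -0.141, 0.163])]
small_holder []
side [[-0.971, 0.157, -0.181, 0.328], [-0.239, -0.589, 0.772, 0.647], [0.015, 0.793, 0.609, 0.721], [0.0, 0.0, 0.0, 1.0]]
medium_cover [(0.9, [0.549, -0.328, -0.006]), (0.66, [0.261, -0.324, 0.002]), (0.62, [0.614, -0.502, 0.002])]
small_cover [(0.92, [0.663, 0.186, 0.112])]
large_cover [(0.58, [0.447, -0.015, 0.008])]
tray [(0.8, [0.436, 0.054, -0.006])]
saucer [(0.75, [0.664, 0.017, 0.104])]
silicone_cup [(0.62, [0.422, 0.188, 0.0])]
pill_box [(0.71, [0.665, 0.185, 0.11]), (0.64, [0.411, -0.455, -0.001])]
rail_mid [(0.68, [0.767, 0.022, 0.17])]
medium_holder [(0.66, [0.767, -0.147, 0.168])]
small_holder [(0.63, [0.759, 0.192, 0.168])]
1.1
```

View pics/s0.png

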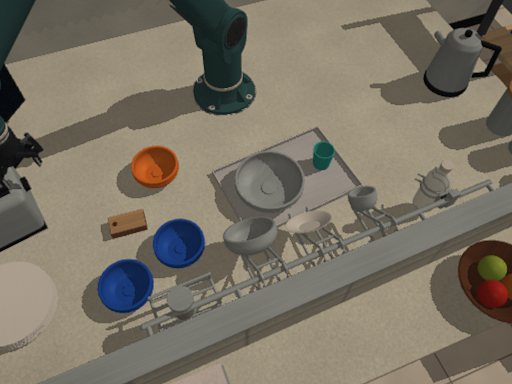

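View pics/d0.png

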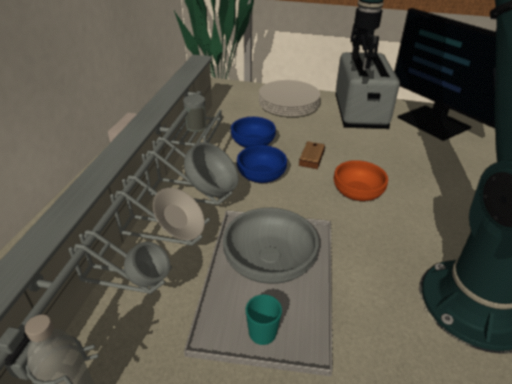

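The steel medium cover sits in the holder nearest the blue bowls (scene 250,235). The saucer is in the middle holder (310,220) and the small cover at (363,198). The big cover is on the tray (269,180), with the cup at (323,155).

Next I measure the rims from both depth views.

```bash
cat > m.py <<'E'
from h import *
def circ(p):
    A=np.c_[2*p,np.ones(len(p))];s=np.linalg.lstsq(A,(p**2).sum(1),rcond=None)[0];return s[:2],np.sqrt(s[2]+s[:2]@s[:2])
f=np.load('f0.npz')
C={'scene':cloud('scene',f['da']),'side':cloud('side',f['db'])}
c,s=np.cos(np.radians(40)),np.sin(np.radians(40))
F=np.array([[c,0,s],[0,1,0],[-s,0,c]]) # rows: up-slope, y, axis
for n,o,r,h in (('med',[.66,-.147,.10],.073,.058),('small',[.664,.185,.11],.04,.05),('large',[.447,-.01,.006],.107,.062)):
    G=np.eye(3) if n=='large' else F
    for cam,P in C.items():
        q=(P.reshape(-1,3)-o)@G.T
        m=(np.hypot(q[:,0],q[:,1])<r+.015)&(q[:,2]>.0)&(q[:,2]<h+.02)
        q=q[m];rr=np.hypot(q[:,0],q[:,1])
        rim=q[(abs(q[:,2]-h)<.012)&(rr>r-.015)]
        top=np.percentile(rim[:,2],92)
        t=rim[rim[:,2]>top-.005]
        B=np.c_[t[:,:2],np.ones(len(t))];pl=np.linalg.lstsq(B,t[:,2],rcond=None)[0]
        ce,R_=circ(t[:,:2]);cw=G.T@np.array([ce[0],ce[1],top])+o
        fl=q[(rr<r*.3)]
        print(n,cam,len(t),'rim h',top.round(4),'R',R_.round(4),'off',ce.round(4),'tilt',pl[:2].round(3),'rim centre',cw.round(4),'floor',np.median(fl[:,2]).round(4) if len(fl) else None)
E
python3 m.py
```

```text
med scene 305 rim h 0.0558 R 0.0686 off [-0.0004 -0.0028] tilt [-0.003  0.019] rim centre [ 0.6238 -0.1498  0.1424] floor None
med side 423 rim h 0.0567 R 0.0688 off [-0.0054  0.0008] tilt [-0.002  0.017] rim centre [ 0.6194 -0.1462  0.14  ] floor 0.0071
small scene 148 rim h 0.0504 R 0.0359 off [ 0.005  -0.0017] tilt [0.005 0.015] rim centre [0.6354 0.1833 0.1518] floor None
small side 510 rim h 0.0515 R 0.0361 off [0.0001 0.0017] tilt [0.006 0.015] rim centre [0.6309 0.1867 0.1495] floor 0.0104
large scene 392 rim h 0.0634 R 0.1024 off [ 0.0051 -0.0032] tilt [ 0.001 -0.   ] rim centre [ 0.4521 -0.0132  0.0694] floor 0.0085
large side 898 rim h 0.0605 R 0.1024 off [0.0009 0.0004] tilt [-0.     0.001] rim centre [ 0.4479 -0.0096  0.0665] floor 0.0071
```

apply_moves:
  deltas:
    - {"dz": -41, "spin": -7}
    - {"dz": -41, "spin": -7}
    - {"dz": -20, "spin": -7}
    - {"spin": -7}
    - {"spin": -7}
    - {"spin": -7}
    - {"spin": -7}
    - {"spin": -7}
    - {"spin": -7}
    - {"spin": -1.5}
  claw: -0.1
  grip_force: 30

```text
validation failed for argument at $.de...
```

apply_moves:
  deltas:
    - {"dx": 0, "dy": 0, "dz": -41, "spin": -7}
    - {"dx": 0, "dy": 0, "dz": -41, "spin": -7}
    - {"dx": 0, "dy": 0, "dz": -20, "spin": -7}
    - {"dx": 0, "dy": 0, "dz": 0, "spin": -7}
    - {"dx": 0, "dy": 0, "dz": 0, "spin": -7}
    - {"dx": 0, "dy": 0, "dz": 0, "spin": -7}
    - {"dx": 0, "dy": 0, "dz": 0, "spin": -7}
    - {"dx": 0, "dy": 0, "dz": 0, "spin": -7}
    - {"dx": 0, "dy": 0, "dz": 0, "spin": -7}
    - {"dx": 0, "dy": 0, "dz": 0, "spin": -1.5}
  claw: -0.1
  grip_force: 30

```text
t: 1.93
eef_pos: [0.3123, -0.6542, 0.3333]
tcp_rot: [-2.217, -2.225, -0.0]
wrist_force: [1.5, 0.1, 0.0]
width: 0.0383
finger_force: 0.0
```

apply_moves:
  deltas:
    - {"dx": 20, "dy": 25, "dz": 0, "spin": 0}
    - {"dx": 30, "dy": 26, "dz": 0, "spin": 0}
    - {"dx": 32, "dy": 23, "dz": 0, "spin": 0}
    - {"dx": 32, "dy": 23, "dz": 0, "spin": 0}
    - {"dx": 32, "dy": 23, "dz": 0, "spin": 0}
    - {"dx": 32, "dy": 23, "dz": 0, "spin": 0}
    - {"dx": 32, "dy": 23, "dz": 0, "spin": 0}
    - {"dx": 32, "dy": 23, "dz": 0, "spin": 0}
    - {"dx": 32, "dy": 23, "dz": 0, "spin": 0}

```text
t: 2.68
eef_pos: [0.5252, -0.3784, 0.3335]
tcp_rot: [2.223, 2.219, -0.0]
wrist_force: [0.3, -0.4, -0.5]
width: 0.039
finger_force: 0.0
```

apply_moves:
  deltas:
    - {"dx": 32, "dy": 23, "dz": 0, "spin": 0}
    - {"dx": 32, "dy": 23, "dz": 0, "spin": 0}
    - {"dx": 32, "dy": 23, "dz": 0, "spin": 0}
    - {"dx": 32, "dy": 23, "dz": 0, "spin": 0}
    - {"dx": 32, "dy": 23, "dz": 0, "spin": 0}
    - {"dx": 32, "dy": 23, "dz": 0, "spin": 0}
    - {"dx": 25, "dy": 10, "dz": 0, "spin": 0}
    - {"dx": 15, "dy": 8, "dz": 0, "spin": 0}
    - {"dx": 0, "dy": 0, "dz": 0, "spin": 0}
    - {"dx": 0, "dy": 0, "dz": 0, "spin": 0}

```text
t: 3.52
eef_pos: [0.6802, -0.1478, 0.3332]
tcp_rot: [2.22, 2.222, -0.002]
wrist_force: [-0.5, -0.9, 0.6]
width: 0.0383
finger_force: 0.0
```

Run:
```python
from h import *
s=sense();print(s['t'],s['eef_pos'],s['tcp_rot'],s['width'],s['joint_positions'])
m=camera_model('wrist')
a,d=grab_frame('wrist');save(a,'w1');np.savez('w1.npz',a=a,d=d,P=cloud('wrist',d))
print(np.round(m['pose'],3).tolist())
for n in ['medium_cover','large_cover']:
    print(n,[(round(r['score'],2),np.round(r['point'],4).tolist()) for r in pinpoint('wrist',n)[:3]])
P=np.load('w1.npz')['P'];q=P[(P[...,2]>.1)&(abs(P[...,0]-.675)<.03)&(abs(P[...,1]+.148)<.02)&(d>0)]
i=np.argsort(-q[:,2])[:40];print(len(q),np.median(q[i],0) if len(q) else 0)
```

```text
3.5167 [ 0.68015323 -0.14777822  0.33317026] [ 2.22012999e+00  2.22249752e+00 -1.70728167e-03] 0.038313519763452715 [ 0.3726477   0.48488107 -0.33840577  1.56223269  0.17342493  1.12464838
 -0.0036849 ]
[[1.0, -0.001, 0.0, 0.68], [0.001, 0.957, 0.289, -0.074], [-0.0, -0.289, 0.957, 0.476], [0.0, 0.0, 0.0, 1.0]]
medium_cover [(0.93, [0.6569, -0.1453, 0.0939]), (0.91, [0.5448, -0.3298, -0.0036]), (0.66, [0.6164, -0.5064, 0.0008])]
large_cover [(0.94, [0.4517, -0.0163, 0.0052])]
19094 [ 0.68912361 -0.12904765  0.42771079]
```

View pics/w1.png

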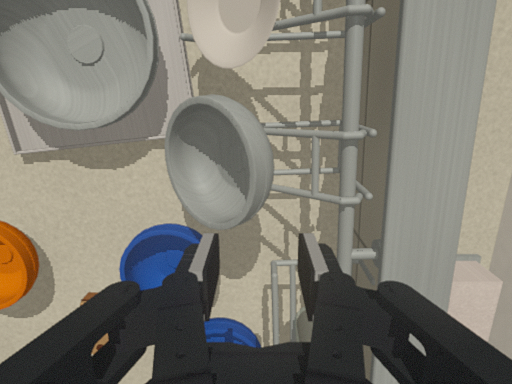

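The wrist view shows the medium cover at (215,165), with its uppermost rim on the right side at about x=245. The fingers (205 and 312, 260) are in line with it in x.

Run:
```python
from h import *
P=np.load('w1.npz')['P']
c,s=np.cos(np.radians(40)),np.sin(np.radians(40))
F=np.array([[c,0,s],[0,1,0],[-s,0,c]])
q=P.reshape(-1,3);o=np.array([.659,-.147,.097]);k=(q-o)@F.T
r=np.hypot(k[:,0],k[:,1]);m=(r<.085)&(r>.055)&(k[:,2]>.05)&(k[:,2]<.075)
t=k[m];print(len(t),np.percentile(t[:,2],[50,90,98]).round(4))
t=t[t[:,2]>np.percentile(t[:,2],95)-.006]
A=np.c_[2*t[:,:2],np.ones(len(t))];x=np.linalg.lstsq(A,(t[:,:2]**2).sum(1),rcond=None)[0];print('R',np.sqrt(x[2]+x[:2]@x[:2]),'rim c',F.T@np.array([x[0],x[1],np.percentile(t[:,2],80)])+o)
w=q[(q[:,2]>.1)&(q[:,2]<.22)&(abs(q[:,0]-.675)<.03)&(abs(q[:,1]+.148)<.012)]
for z in np.arange(.14,.21,.008):
    e=w[abs(w[:,2]-z)<.004]
    if len(e):print(z.round(3),len(e),e[:,0].min().round(4),e[:,0].max().round(4))
# large
o=np.array([.45,-.0115,.006]);k=q-o;r=np.hypot(k[:,0],k[:,1]);m=(abs(r-.103)<.012)&(abs(k[:,2]-.062)<.006);t=k[m]
A=np.c_[2*t[:,:2],np.ones(len(t))];x=np.linalg.lstsq(A,(t[:,:2]**2).sum(1),rcond=None)[0];print('R',len(t),np.sqrt(x[2]+x[:2]@x[:2]),x[:2]+o[:2],np.median(t[:,2])+o[2])
```

```text
3064 [0.056  0.0582 0.0588]
R 0.06846208675284784 rim c [ 0.62172456 -0.15007569  0.14117043]
0.148 2 0.6944 0.6956
0.156 24 0.693 0.6955
0.164 76 0.6898 0.6941
0.172 151 0.6828 0.6909
0.18 266 0.6696 0.6848
0.188 80 0.6733 0.6781
R 1825 0.10167635431679212 [ 0.45079887 -0.01418679] 0.06571709036593476
```

apply_moves:
  deltas:
    - {"dx": -1, "dy": 0, "dz": 30, "spin": 0}
    - {"dx": 0, "dy": 0, "dz": 40, "spin": 0}
    - {"dx": 0, "dy": 0, "dz": 40, "spin": 0}
    - {"dx": 0, "dy": 0, "dz": 30, "spin": 0}
    - {"dx": 0, "dy": 0, "dz": 20, "spin": 0}
    - {"dx": 0, "dy": 0, "dz": 7, "spin": 0}
    - {"dx": 0, "dy": 0, "dz": 0, "spin": 0}
    - {"dx": 0, "dy": 0, "dz": 0, "spin": 0}

```text
t: 4.33
eef_pos: [0.6806, -0.1504, 0.1672]
tcp_rot: [2.222, 2.219, 0.001]
wrist_force: [0.3, -0.1, 0.5]
width: 0.0384
finger_force: 0.0
```

apply_moves:
  deltas:
    - {"dx": 0, "dy": 0, "dz": 0, "spin": 0}
    - {"dx": 0, "dy": 0, "dz": 0, "spin": 0}
    - {"dx": 0, "dy": 0, "dz": 0, "spin": 0}
    - {"dx": 0, "dy": 0, "dz": 0, "spin": 0}
    - {"dx": 0, "dy": 0, "dz": 0, "spin": 0}
    - {"dx": 0, "dy": 0, "dz": 0, "spin": 0}
  claw: -1
  grip_force: 40

```text
t: 4.83
eef_pos: [0.6802, -0.1488, 0.1664]
tcp_rot: [2.22, 2.222, 0.0]
wrist_force: [-0.6, 0.2, -2.4]
width: 0.0066
finger_force: 42.2
```

Run:
```python
from h import *
s=sense();print(s['t'],s['eef_pos'],s['width'],s['finger_force'],s['wrist_force'],s['wrist_torque'])
a,d=grab_frame('side');save(cv2.resize(a[80:300,40:340],None,fx=2,fy=2),'d2')
```

```text
4.8333 [ 0.68023737 -0.1487794   0.16635016] 0.006556482446357553 42.171642780303955 [-0.55883297  0.18172592 -2.4077256 ] [-0.02900481 -0.14275367 -0.02988177]
```

View pics/d2.png

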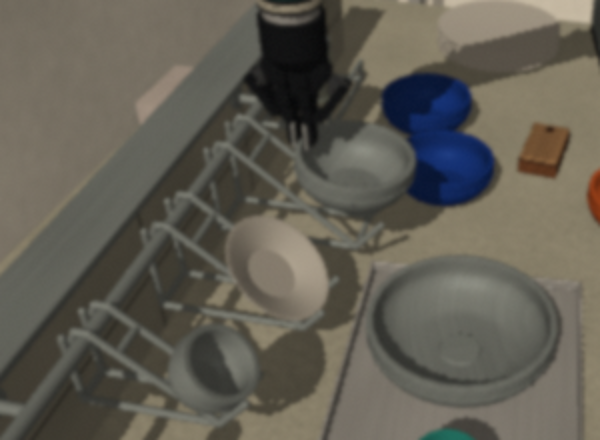

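The cover levelled itself in the grip (350,165) and its full weight is on the wrist. Now I lift it and carry it over the big cover.

apply_moves:
  deltas:
    - {"dx": 0, "dy": 0, "dz": -10, "spin": 0}
    - {"dx": 0, "dy": 0, "dz": -20, "spin": 0}
    - {"dx": 0, "dy": 0, "dz": -25, "spin": 0}
    - {"dx": 0, "dy": -5, "dz": -20, "spin": 0}
    - {"dx": 0, "dy": -15, "dz": -10, "spin": 0}
    - {"dx": 8, "dy": -20, "dz": 0, "spin": 0}
    - {"dx": 16, "dy": -22, "dz": 0, "spin": 0}
    - {"dx": 20, "dy": -22, "dz": 0, "spin": 0}
    - {"dx": 22, "dy": -22, "dz": 0, "spin": 0}
    - {"dx": 22, "dy": -20, "dz": 0, "spin": 0}
  grip_force: 60

```text
t: 5.72
eef_pos: [0.5528, -0.0604, 0.2521]
tcp_rot: [2.221, 2.221, 0.0]
wrist_force: [0.1, 0.8, -1.6]
width: 0.0063
finger_force: 64.2
```

apply_moves:
  deltas:
    - {"dx": 20, "dy": -15, "dz": 0, "spin": 0}
    - {"dx": 16, "dy": -12, "dz": 0, "spin": 0}
    - {"dx": 8, "dy": -6, "dz": 0, "spin": 0}
    - {"dx": 3, "dy": -2, "dz": 0, "spin": 0}
    - {"dx": 0, "dy": 0, "dz": 0, "spin": 0}
    - {"dx": 0, "dy": 0, "dz": 0, "spin": 0}

```text
t: 6.22
eef_pos: [0.5203, -0.015, 0.2517]
tcp_rot: [2.221, 2.22, 0.001]
wrist_force: [0.4, -0.6, -1.7]
width: 0.0058
finger_force: 64.2
```

```bash
cat > meas.py <<'E'
from h import *
import sys
from scipy.optimize import least_squares
# fit held/placed cover rim: meas(cam, guess centre of rim, R)
def rimfit(cam,P,g,Rm,hw=.012):
    q=P.reshape(-1,3)-g
    r=np.hypot(q[:,0],q[:,1]);k=q[(abs(r-Rm)<hw)&(abs(q[:,2])<.02)]
    # keep highest in each sector
    a=np.arctan2(k[:,1],k[:,0]);b=np.floor(a/(np.pi/24)).astype(int);T=[]
    for i in np.unique(b):
        e=k[b==i]
        if len(e)>4: T.append(e[e[:,2]>np.percentile(e[:,2],90)-.003])
    T=np.vstack(T)
    for _ in range(4):
        B=np.c_[T[:,:2],np.ones(len(T))];pl=np.linalg.lstsq(B,T[:,2],rcond=None)[0]
        res=T[:,2]-B@pl;T=T[abs(res)<max(.003,2*res.std())]
    f=least_squares(lambda x:np.hypot(T[:,0]-x[0],T[:,1]-x[1])-Rm,[0,0],loss='soft_l1',f_scale=.002)
    c=f.x;print(cam,len(T),len(np.unique(b)),'centre',np.round([c[0]+g[0],c[1]+g[1],pl@[c[0],c[1],1]+g[2]],4),'tilt',pl[:2].round(3),'res',np.abs(f.fun).mean().round(4))
E
python3 - <<'E'
from meas import *
s=sense();p=s['eef_pos'];print(s['t'],p,s['width'],s['finger_force'],s['wrist_force'])
for c in ('scene','side'):
    a,d=grab_frame(c);P=cloud(c,d);save(a,'m_'+c);np.savez('m_%s.npz'%c,P=P)
    rimfit(c,P,np.array([p[0]-.069,p[1],p[2]+.022]),.069)
    rimfit(c,P,np.array([.45,-.0125,.067]),.103)
E
```

```text
6.2167 [ 0.52030296 -0.01504519  0.2516814 ] 0.005799361253352625 64.18370604515076 [ 0.42058791 -0.63223292 -1.70911688]
scene 101 23 centre [ 0.4544 -0.0136  0.2559] tilt [0.113 0.001] res 0.0022
scene 255 38 centre [ 0.4514 -0.0129  0.0672] tilt [-0.005 -0.005] res 0.0022
side 229 28 centre [ 0.4512 -0.0105  0.254 ] tilt [0.113 0.002] res 0.002
side 800 48 centre [ 0.448 -0.01   0.065] tilt [0.    0.002] res 0.0021
```

apply_moves:
  deltas:
    - {"dx": 0, "dy": -2, "dz": 15, "spin": 0}
    - {"dx": 0, "dy": -1, "dz": 25, "spin": 0}
    - {"dx": 0, "dy": 0, "dz": 30, "spin": 0}
    - {"dx": 0, "dy": 0, "dz": 30, "spin": 0}
    - {"dx": 0, "dy": 0, "dz": 30, "spin": 0}
    - {"dx": 0, "dy": 0, "dz": 20, "spin": 0}
    - {"dx": 0, "dy": 0, "dz": 12, "spin": 0}
    - {"dx": 0, "dy": 0, "dz": 8, "spin": 0}
    - {"dx": 0, "dy": 0, "dz": 0, "spin": 0}
    - {"dx": 0, "dy": 0, "dz": 0, "spin": 0}

```text
t: 7.15
eef_pos: [0.5169, -0.0145, 0.0812]
tcp_rot: [2.221, 2.221, 0.0]
wrist_force: [1.0, 0.6, -3.0]
width: 0.0059
finger_force: 64.2
```

Run:
```python
from meas import *
s=sense();p=s['eef_pos'];print(s['t'],p,s['width'],s['finger_force'],s['wrist_force'])
for c in ('scene','side'):
    a,d=grab_frame(c);P=cloud(c,d)
    rimfit(c,P,np.array([p[0]-.066,p[1],p[2]+.003]),.069)
    rimfit(c,P,np.array([.45,-.0125,.067]),.103)
```

```text
7.15 [ 0.51687252 -0.01446065  0.08122968] 0.005855571283582331 64.22641038894653 [ 1.01326959  0.64067328 -3.03720808]
scene 123 36 centre [ 0.4527 -0.0131  0.0867] tilt [ 0.119 -0.001] res 0.0022
scene 258 41 centre [ 0.4517 -0.0126  0.0676] tilt [-0.003 -0.   ] res 0.0022
side 445 47 centre [ 0.4492 -0.0098  0.0842] tilt [0.115 0.004] res 0.0022
side 672 42 centre [ 0.4481 -0.0102  0.0652] tilt [0. 0.] res 0.0021
```

apply_moves:
  deltas:
    - {"dx": 0, "dy": 0, "dz": 4, "spin": 0}
    - {"dx": 0, "dy": 0, "dz": 4, "spin": 0}
    - {"dx": 0, "dy": 0, "dz": 2, "spin": 0}
    - {"dx": 0, "dy": 0, "dz": 1, "spin": 0}
    - {"dx": 0, "dy": 0, "dz": 0, "spin": 0}
    - {"dx": 0, "dy": 0, "dz": 0, "spin": 0}

```text
t: 7.75
eef_pos: [0.5162, -0.014, 0.0703]
tcp_rot: [2.22, 2.222, 0.0]
wrist_force: [-0.3, 0.4, -1.7]
width: 0.0057
finger_force: 64.3
```

apply_moves:
  deltas:
    - {"dx": 0, "dy": 0, "dz": 1, "spin": 0}
    - {"dx": 0, "dy": 0, "dz": 1, "spin": 0}
    - {"dx": 0, "dy": 0, "dz": 0, "spin": 0}
    - {"dx": 0, "dy": 0, "dz": 0, "spin": 0}
  grip_force: 30

```text
t: 8.08
eef_pos: [0.5171, -0.0139, 0.0686]
tcp_rot: [2.22, 2.222, 0.002]
wrist_force: [1.4, 0.4, 0.5]
width: 0.0059
finger_force: 64.6
```

apply_moves:
  deltas:
    - {"dx": 0, "dy": 0, "dz": 1, "spin": 0}
    - {"dx": 0, "dy": 0, "dz": 1, "spin": 0}
    - {"dx": 0, "dy": 0, "dz": 1, "spin": 0}
    - {"dx": 0, "dy": 0, "dz": 1, "spin": 0}
    - {"dx": 0, "dy": 0, "dz": 0, "spin": 0}
    - {"dx": 0, "dy": 0, "dz": 0, "spin": 0}
  grip_force: 20

```text
t: 8.58
eef_pos: [0.519, -0.0138, 0.0652]
tcp_rot: [2.218, 2.22, 0.006]
wrist_force: [4.9, -0.3, 6.1]
width: 0.0061
finger_force: 66.0
```

Run:
```python
from meas import *
s=sense();p=s['eef_pos'];print(s['t'],p,s['width'],s['finger_force'],s['wrist_force'])
for c in ('side',):
    a,d=grab_frame(c);P=cloud(c,d)
    rimfit(c,P,np.array([.45,-.012,.072]),.069)
    rimfit(c,P,np.array([.45,-.0125,.067]),.103)
```

```text
8.5833 [ 0.51903362 -0.01378463  0.06524315] 0.006146922403676442 65.95593399368227 [ 4.85464199 -0.30117026  6.14126195]
side 445 47 centre [ 0.4509 -0.0093  0.0713] tilt [0.064 0.001] res 0.0022
side 693 45 centre [ 0.4482 -0.0101  0.0651] tilt [-0.001 -0.001] res 0.0022
```

apply_moves:
  deltas:
    - {"dx": 0, "dy": -2, "dz": 0, "spin": 0}
    - {"dx": 0, "dy": 0, "dz": 0, "spin": 0}
    - {"dx": 0, "dy": 0, "dz": 0, "spin": 0}
    - {"dx": 0, "dy": 0, "dz": 0, "spin": 0}
  claw: -0.6

```text
t: 8.97
eef_pos: [0.5129, -0.014, 0.0639]
tcp_rot: [-2.219, -2.221, 0.002]
wrist_force: [0.6, -0.7, -0.8]
width: 0.0171
finger_force: 0.4
```

apply_moves:
  deltas:
    - {"dx": 0, "dy": 0, "dz": -8, "spin": 0}
    - {"dx": 0, "dy": 0, "dz": -20, "spin": 0}
    - {"dx": 0, "dy": 0, "dz": -40, "spin": 0}
    - {"dx": 0, "dy": 0, "dz": -40, "spin": 0}
    - {"dx": 0, "dy": 0, "dz": -40, "spin": 0}
    - {"dx": 0, "dy": 0, "dz": -40, "spin": 0}
    - {"dx": 0, "dy": 0, "dz": -40, "spin": 0}
    - {"dx": 10, "dy": 10, "dz": -20, "spin": 0}
    - {"dx": 26, "dy": 26, "dz": 0, "spin": 0}
    - {"dx": 28, "dy": 28, "dz": 0, "spin": 0}

```text
t: 9.8
eef_pos: [0.5775, 0.0484, 0.3147]
tcp_rot: [2.224, 2.215, -0.001]
wrist_force: [0.9, -1.0, -0.5]
width: 0.017
finger_force: 0.0
```

apply_moves:
  deltas:
    - {"dx": 29, "dy": 28, "dz": 0, "spin": 0}
    - {"dx": 29, "dy": 28, "dz": 0, "spin": 0}
    - {"dx": 20, "dy": 12, "dz": 0, "spin": 0}
    - {"dx": 10, "dy": 4, "dz": 0, "spin": 0}
    - {"dx": 0, "dy": 0, "dz": 0, "spin": 0}
    - {"dx": 0, "dy": 0, "dz": 0, "spin": 0}
  claw: -0.1

```text
t: 10.3
eef_pos: [0.6484, 0.1375, 0.3117]
tcp_rot: [-2.219, -2.223, 0.005]
wrist_force: [-0.5, -0.4, -0.5]
width: 0.0387
finger_force: 0.0
```

Run:
```python
from meas import *
s=sense();p=s['eef_pos'];print(s['t'],p,s['width'],s['finger_force'],s['wrist_force'])
for c in ('scene','side','wrist'):
    a,d=grab_frame(c);P=cloud(c,d);save(a,'n_'+c);np.savez('n_%s.npz'%c,P=P)
    try:
        rimfit(c,P,np.array([.45,-.012,.07]),.069)
        rimfit(c,P,np.array([.45,-.0125,.067]),.103)
    except Exception as e: print(c,e)
    print([(round(r['score'],2),np.round(r['point'],4).tolist()) for r in pinpoint(c,'small_cover')[:3]])
# small cover, wrist
q=P.reshape(-1,3)
c,s=np.cos(np.radians(40)),np.sin(np.radians(40))
F=np.array([[c,0,s],[0,1,0],[-s,0,c]])
o=np.array([.665,.185,.1125]);k=(q-o)@F.T
r=np.hypot(k[:,0],k[:,1]);t=k[(r<.05)&(r>.028)&(k[:,2]>.04)&(k[:,2]<.065)]
print(len(t))
if len(t)>30:
    t=t[t[:,2]>np.percentile(t[:,2],95)-.006]
    x=least_squares(lambda x:np.hypot(t[:,0]-x[0],t[:,1]-x[1])-.036,[0,0],loss='soft_l1',f_scale=.002).x
    cz=F.T@np.array([x[0],x[1],np.percentile(t[:,2],80)])+o;print('rim c',cz,'top rim',cz+.036*F[0])
```

```text
10.3 [0.64840572 0.13749438 0.31173572] 0.038671334337031835 0.0 [-0.46612114 -0.44729489 -0.45473984]
scene 214 48 centre [ 0.4556 -0.0122  0.0713] tilt [-0.001  0.001] res 0.0022
scene 321 48 centre [ 0.4519 -0.0131  0.0672] tilt [-0.001 -0.003] res 0.0024
[(0.6, [0.667, 0.1849, 0.1117])]
side 528 48 centre [ 0.4512 -0.0094  0.069 ] tilt [-0.001  0.   ] res 0.0022
side 780 48 centre [ 0.448  -0.0101  0.0651] tilt [0.    0.002] res 0.0021
[(0.64, [0.6627, 0.1875, 0.1115])]
wrist 1325 38 centre [ 0.454  -0.0098  0.0698] tilt [-0.     0.001] res 0.002
wrist 1734 30 centre [ 0.4511 -0.0109  0.0657] tilt [0.001 0.002] res 0.0021
[(0.59, [0.6607, 0.1895, 0.1093])]
2376
rim c [0.63404337 0.18599863 0.1510758 ] top rim [0.66162097 0.18599863 0.17421615]
```

View pics/n_wrist.png

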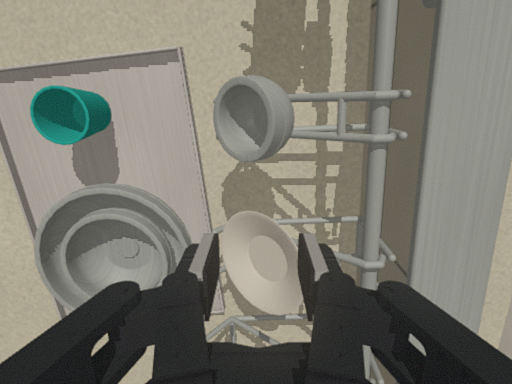

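The medium cover is nested and level (inner ring at 120,255), about 3 mm off centre. The small cover (255,118) is next, and the saucer (268,258) has not moved.

apply_moves:
  deltas:
    - {"dx": 20, "dy": 8, "dz": 0, "spin": 0}
    - {"dx": 20, "dy": 8, "dz": 0, "spin": 0}
    - {"dx": 8.5, "dy": 3.5, "dz": 10, "spin": 0}
    - {"dx": 0, "dy": 0, "dz": 30, "spin": 0}
    - {"dx": 0, "dy": 0, "dz": 40, "spin": 0}
    - {"dx": 0, "dy": 0, "dz": 35, "spin": 0}
    - {"dx": 0, "dy": 0, "dz": 25, "spin": 0}
    - {"dx": 0, "dy": 0, "dz": 12, "spin": 0}
    - {"dx": 0, "dy": 0, "dz": 6, "spin": 0}
    - {"dx": 0, "dy": 0, "dz": 0, "spin": 0}
  claw: -0.1

```text
t: 11.43
eef_pos: [0.6689, 0.1861, 0.1532]
tcp_rot: [-2.22, -2.222, 0.003]
wrist_force: [0.2, 0.3, 1.2]
width: 0.0386
finger_force: 0.0
```

apply_moves:
  deltas:
    - {"dx": 0, "dy": 0, "dz": 0, "spin": 0}
    - {"dx": 0, "dy": 0, "dz": 0, "spin": 0}
    - {"dx": 0, "dy": 0, "dz": 0, "spin": 0}
    - {"dx": 0, "dy": 0, "dz": 0, "spin": 0}
    - {"dx": 0, "dy": 0, "dz": 0, "spin": 0}
    - {"dx": 0, "dy": 0, "dz": 0, "spin": 0}
  claw: -1
  grip_force: 40

```text
t: 11.93
eef_pos: [0.6697, 0.1866, 0.1549]
tcp_rot: [2.22, 2.222, 0.001]
wrist_force: [-0.6, 0.3, -0.1]
width: 0.0077
finger_force: 37.6
```

Run:
```python
from meas import *
s=sense();p=s['eef_pos'];print(s['t'],p,s['width'],s['finger_force'],s['wrist_force'])
for c in ('scene','side'):
    a,d=grab_frame(c);P=cloud(c,d);save(a,'g_'+c)
    try: rimfit(c,P,np.array([p[0]-.036,p[1],p[2]+.013]),.036,.009)
    except Exception as e: print(c,e)
save(cv2.resize(a[180:340,40:340],None,fx=2,fy=2),'g2')
```

```text
11.9333 [0.66971994 0.18664137 0.15485626] 0.007710191901860785 37.62146437094401 [-0.56756795  0.32928916 -0.06991391]
scene 75 30 centre [0.6373 0.1853 0.1687] tilt [0.07  0.049] res 0.0022
side 349 45 centre [0.6326 0.1883 0.1662] tilt [0.044 0.032] res 0.002
```

View pics/g2.png

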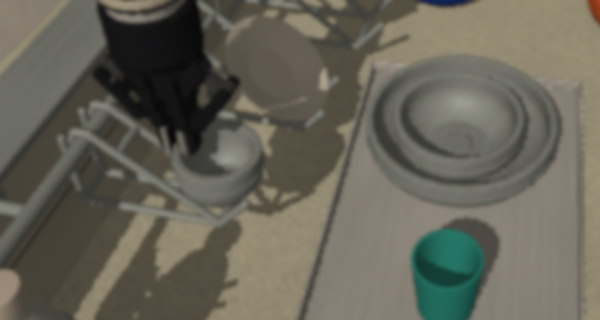

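The small cover is gripped and almost level (220,165). Now I lift it and carry it over.

apply_moves:
  deltas:
    - {"dx": 0, "dy": 0, "dz": -8, "spin": 0}
    - {"dx": 0, "dy": 0, "dz": -18, "spin": 0}
    - {"dx": 0, "dy": 0, "dz": -25, "spin": 0}
    - {"dx": 0, "dy": -5, "dz": -25, "spin": 0}
    - {"dx": -4, "dy": -14, "dz": -12, "spin": 0}
    - {"dx": -12, "dy": -20, "dz": -7, "spin": 0}
    - {"dx": -20, "dy": -22, "dz": 0, "spin": 0}
    - {"dx": -25, "dy": -22, "dz": 0, "spin": 0}
    - {"dx": -27, "dy": -22, "dz": 0, "spin": 0}
    - {"dx": -27, "dy": -22, "dz": 0, "spin": 0}
  grip_force: 50

```text
t: 12.87
eef_pos: [0.5415, 0.0709, 0.25]
tcp_rot: [2.219, 2.223, 0.001]
wrist_force: [0.3, -0.3, -0.1]
width: 0.0072
finger_force: 48.9
```

apply_moves:
  deltas:
    - {"dx": -27, "dy": -20, "dz": 0, "spin": 0}
    - {"dx": -24, "dy": -16, "dz": 0, "spin": 0}
    - {"dx": -18, "dy": -10, "dz": 0, "spin": 0}
    - {"dx": -9, "dy": -5, "dz": 0, "spin": 0}
    - {"dx": -4, "dy": -2, "dz": 0, "spin": 0}
    - {"dx": 0, "dy": 0, "dz": 0, "spin": 0}
    - {"dx": 0, "dy": 0, "dz": 0, "spin": 0}

```text
t: 13.45
eef_pos: [0.4908, -0.0092, 0.2498]
tcp_rot: [2.219, 2.223, 0.003]
wrist_force: [0.3, -0.6, -0.6]
width: 0.0072
finger_force: 48.9
```

Run:
```python
from meas import *
s=sense();p=s['eef_pos'];print(s['t'],p,s['width'],s['finger_force'],s['wrist_force'])
for c in ('scene','side'):
    a,d=grab_frame(c);P=cloud(c,d)
    rimfit(c,P,np.array([p[0]-.035,p[1],p[2]+.013]),.036,.009)
    rimfit(c,P,np.array([.453,-.011,.07]),.069)
```

```text
13.45 [ 0.49082053 -0.00922301  0.24977526] 0.007195132981863679 48.8735788567098 [ 0.28003379 -0.55148533 -0.56021825]
scene 77 26 centre [ 0.4588 -0.0102  0.2619] tilt [ 0.034 -0.011] res 0.0023
scene 219 48 centre [ 0.4553 -0.0123  0.071 ] tilt [-0.    -0.004] res 0.0024
side 271 45 centre [ 0.4544 -0.0065  0.2609] tilt [0.033 0.034] res 0.0022
side 529 48 centre [ 0.4512 -0.0095  0.0691] tilt [-0.002 -0.001] res 0.0022
```

apply_moves:
  deltas:
    - {"dx": -2.5, "dy": -3.5, "dz": 15, "spin": 0}
    - {"dx": 0, "dy": 0, "dz": 30, "spin": 0}
    - {"dx": 0, "dy": 0, "dz": 35, "spin": 0}
    - {"dx": 0, "dy": 0, "dz": 35, "spin": 0}
    - {"dx": 0, "dy": 0, "dz": 28, "spin": 0}
    - {"dx": 0, "dy": 0, "dz": 18, "spin": 0}
    - {"dx": 0, "dy": 0, "dz": 10, "spin": 0}
    - {"dx": 0, "dy": 0, "dz": 5, "spin": 0}
    - {"dx": 0, "dy": 0, "dz": 0, "spin": 0}
    - {"dx": 0, "dy": 0, "dz": 0, "spin": 0}

```text
t: 14.38
eef_pos: [0.4871, -0.0124, 0.0739]
tcp_rot: [2.219, 2.222, 0.002]
wrist_force: [-0.1, -0.5, 0.1]
width: 0.0068
finger_force: 49.0
```

Run:
```python
from meas import *
s=sense();p=s['eef_pos'];print(s['t'],p,s['width'],s['finger_force'],s['wrist_force'])
for c in ('scene','side'):
    a,d=grab_frame(c);P=cloud(c,d)
    rimfit(c,P,np.array([p[0]-.035,p[1],p[2]+.012]),.036,.009)
    rimfit(c,P,np.array([.453,-.011,.07]),.069)
```

```text
14.3833 [ 0.48711218 -0.01244419  0.07388205] 0.006817722763528946 48.97245603957572 [-0.09462151 -0.48933635  0.10699428]
scene 51 24 centre [ 0.4548 -0.0137  0.0864] tilt [0.04  0.019] res 0.0021
scene 178 40 centre [ 0.4553 -0.0121  0.0711] tilt [-0.001 -0.003] res 0.0022
side 200 44 centre [ 0.4505 -0.0102  0.0855] tilt [0.032 0.034] res 0.0021
side 450 42 centre [ 0.4514 -0.0095  0.069 ] tilt [0.002 0.001] res 0.0022
```

apply_moves:
  deltas:
    - {"dx": 0.5, "dy": 0.5, "dz": 5, "spin": 0}
    - {"dx": 0.5, "dy": 0, "dz": 4, "spin": 0}
    - {"dx": 0, "dy": 0, "dz": 3, "spin": 0}
    - {"dx": 0, "dy": 0, "dz": 1, "spin": 0}
    - {"dx": 0, "dy": 0, "dz": 1, "spin": 0}
    - {"dx": 0, "dy": 0, "dz": 0, "spin": 0}
    - {"dx": 0, "dy": 0, "dz": 0, "spin": 0}

```text
t: 15.07
eef_pos: [0.4865, -0.012, 0.0592]
tcp_rot: [-2.221, -2.222, 0.0]
wrist_force: [-0.4, 0.4, -1.1]
width: 0.007
finger_force: 48.9
```

apply_moves:
  deltas:
    - {"dx": 0, "dy": 0, "dz": 1, "spin": 0}
    - {"dx": 0, "dy": 0, "dz": 0, "spin": 0}
    - {"dx": 0, "dy": 0, "dz": 0, "spin": 0}

```text
t: 15.32
eef_pos: [0.4869, -0.012, 0.0584]
tcp_rot: [2.22, 2.222, 0.001]
wrist_force: [-0.3, 0.7, -0.4]
width: 0.0069
finger_force: 48.9
```

apply_moves:
  deltas:
    - {"dx": 0, "dy": 0, "dz": 1, "spin": 0}
    - {"dx": 0, "dy": 0, "dz": 0, "spin": 0}
    - {"dx": 0, "dy": 0, "dz": 0, "spin": 0}

```text
t: 15.57
eef_pos: [0.4874, -0.0118, 0.0576]
tcp_rot: [2.22, 2.222, 0.002]
wrist_force: [1.4, 0.6, 2.5]
width: 0.0076
finger_force: 49.5
```

Run:
```python
from meas import *
s=sense();p=s['eef_pos'];print(s['t'],p,s['width'],s['finger_force'],s['wrist_force'])
for c in ('side',):
    a,d=grab_frame(c);P=cloud(c,d)
    rimfit(c,P,np.array([p[0]-.035,p[1],p[2]+.012]),.036,.009)
    rimfit(c,P,np.array([.453,-.011,.07]),.069)
```

```text
15.5667 [ 0.48744221 -0.01179518  0.0575951 ] 0.007595181529260971 49.52005298284348 [1.41829505 0.59829508 2.46996426]
side 199 44 centre [ 0.451  -0.0094  0.0697] tilt [0.016 0.032] res 0.0022
side 435 43 centre [ 0.4514 -0.0097  0.0692] tilt [0.001 0.   ] res 0.0021
```

Seated and centred. Now I release with a small opening.

apply_moves:
  deltas:
    - {"dx": 0, "dy": 0, "dz": 0, "spin": 0}
    - {"dx": 0, "dy": 0, "dz": 0, "spin": 0}
    - {"dx": 0, "dy": 0, "dz": 0, "spin": 0}
    - {"dx": 0, "dy": 0, "dz": 0, "spin": 0}
  claw: -0.65

```text
t: 15.95
eef_pos: [0.4859, -0.0122, 0.0571]
tcp_rot: [-2.22, -2.222, 0.002]
wrist_force: [-0.2, 0.7, -0.5]
width: 0.0151
finger_force: 0.0
```

apply_moves:
  deltas:
    - {"dx": 0, "dy": 0, "dz": -5, "spin": 0}
    - {"dx": 0, "dy": 0, "dz": -10, "spin": 0}
    - {"dx": 0, "dy": 0, "dz": -20, "spin": 0}
    - {"dx": 0, "dy": 0, "dz": -35, "spin": 0}
    - {"dx": 0, "dy": 0, "dz": -40, "spin": 0}
    - {"dx": 0, "dy": 0, "dz": -40, "spin": 0}
    - {"dx": 0, "dy": 0, "dz": -30, "spin": 0}
    - {"dx": 0, "dy": 0, "dz": -10, "spin": 0}
    - {"dx": 0, "dy": 0, "dz": 0, "spin": 0}
    - {"dx": 0, "dy": 0, "dz": 0, "spin": 0}

```text
t: 16.78
eef_pos: [0.4861, -0.0123, 0.2475]
tcp_rot: [2.221, 2.221, -0.0]
wrist_force: [0.7, 0.3, 0.2]
width: 0.0149
finger_force: 0.0
```

Run:
```python
from meas import *
s=sense();p=s['eef_pos'];print(s['t'],p,s['width'],s['finger_force'],s['wrist_force'])
for c in ('scene','side'):
    a,d=grab_frame(c);P=cloud(c,d)
    try:
        rimfit(c,P,np.array([.453,-.011,.07]),.036,.009)
        rimfit(c,P,np.array([.453,-.011,.07]),.069)
        rimfit(c,P,np.array([.45,-.0125,.067]),.103)
    except Exception as e: print(c,e)
save(cv2.resize(a[130:370,150:400],None,fx=2,fy=2),'z')
```

```text
16.7833 [ 0.48611377 -0.01231631  0.24748406] 0.014921085312953058 0.0 [0.72046346 0.3061894  0.1594464 ]
scene 115 48 centre [ 0.456  -0.0114  0.071 ] tilt [-0.007 -0.002] res 0.0024
scene 221 48 centre [ 0.4555 -0.0124  0.0711] tilt [ 0.007 -0.004] res 0.0021
scene 301 48 centre [ 0.452  -0.0129  0.0673] tilt [-0.002 -0.002] res 0.0023
side 279 48 centre [ 0.4522 -0.0082  0.0688] tilt [0.002 0.002] res 0.0022
side 533 48 centre [ 0.4513 -0.0095  0.0691] tilt [0.    0.003] res 0.0022
side 797 48 centre [ 0.4479 -0.0099  0.065 ] tilt [0.    0.002] res 0.0021
```

View pics/z.png

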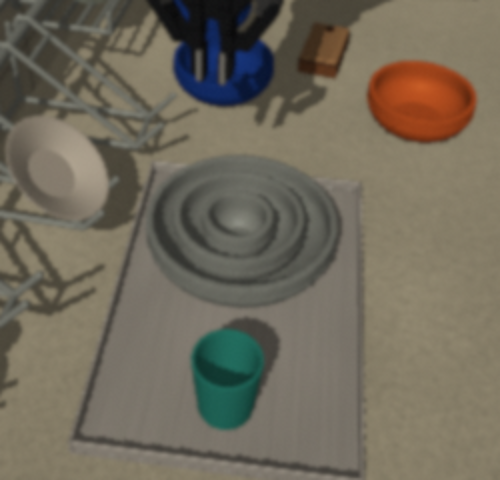

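The three covers are nested one inside the other (240,220), level and centred to about 4 mm. The saucer, cup and pill box are where they were, and the gripper is clear.

```bash
python3 -c "
from plant import *
print(hand_in())"
```

```text
the job is handed in; nothing more can be done
None
```

I nested both covers hollow side up in the big one, level and within about 4 mm of centre, left the saucer, cup and pill box alone, and handed the job in at about 17 s; hand-in returned no verdict.

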